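# Load the chilling tray with chocolate balls and set it to full cold

### The arm

A 7-joint arm with a two-finger parallel gripper is mounted at the origin on a cart in front of the work surface, level with it; the furniture and walls round the work are solid. World frame = base frame: x ahead of the robot, y to its left, z up, the work surface at z = 0. Lengths are in m, angles in rad, forces in N, time in s.
With the tool pointing down it reaches from about 0.4 to 0.75 m from the base axis. Payload 19.5 kg.
Tool frame: the origin (TCP) lies on the centre line of the jaws, within the pads' length; the fingertips stand 22 mm ahead of it and the grasp point (between the pads) lies 3 mm ahead of it; z points along the fingers, y is the line along which they close (so a half turn about z gives the same grasp; the last joint's range is limited). The gripper opens to 85 mm and grips with 20 to 120 N. Pads are 22 mm wide; open, the fingers measure 114 mm over their backs; the gripper's body (76 mm by 85 mm) begins 54 mm behind the grasp point. The pads swing forward as they close: fully open they stand 13 mm farther back than shut.
Start: joints at [1.132, 0.707, -0.028, 1.485, 0.022, 0.951, -0.075], TCP at [0.222, -0.53, 0.253] pointing down, gripper open.
Joint ranges: [-2.71, 2.71], [-0.32, 2.16], [-1.57, 1.52], [0, 2.45], [-1.46, 4.6], [0, 2.02], [-2.83, 2.83]. Speed limits (rad/s): [1.89, 1.89, 2.57, 2.57, 3.01, 3.01, 3.01].

### API

Orientations are given as a unit quaternion [w, x, y, z].
In Python, from bench import sensors, vision, arm gives the robot as it stands.
- The arm moves only by the tool apply_moves, never from a script. Its argument "moves" is a list that holds one entry, the list of rows, each a list of 4 numbers: the shift along the tool's x, y, z in m, then the turn about the tool's z in rad. A call has 1 to 10 rows; each row is the pose to reach, as a shift and turn from the pose commanded when the call began, along the tool's axes at that moment; what a row does not reach only later rows make up. A row lasts 1/10 s, in which the tool goes at most 50 mm and 8.59 degrees, less where a joint would pass 70% of its speed; a pose out of reach is approached as far as the arm can. A call with a gripper value outside its range is refused whole. "fingers" is the finger opening in m, from 0 to 0.0854, set as the call begins (left out, the last holds). The fingers move at their own pace and stop on an object; "squeeze" is the grip in N (left out, the last holds). Time passes only in rows, so rows that repeat a pose let the fingers close. It gives the time, the measured TCP pose, the force, the opening and the grip force at its end, in the units of the state.
- sensors.state(): the state, without advancing time (a new reading comes with each control period).
- vision.read_camera(name): name is "side" or "top"; returns a dict with "image" (400x640x3 uint8, red, green, blue), "fx", "fy", "cx", "cy" (pixels), "eye" and "rotation" of the camera in the world. Camera axes: x right, y up, looking along -z (the intrinsics and any distortion apply to the point x, -y, -z); pixel columns grow to the right and rows downward; lengths in m; the calibration is good to about 2 mm. A picture is of the moment at which its call begins. There is no depth.
- arm.sign_off(): hands the job in; it is judged then, once.
The state is a dict: "t": time; "joint_positions": joint angles; "joint_velocities": joint speeds; "effort": joint torques, N m; "position": TCP position; "ee_rot": TCP orientation; "wrist_force": force on the tool from outside, world axes, zero at the start; "torque": the same for the moment, N m; "finger_gap": finger opening in m; "finger_force": force on a finger pad.
Only numpy, scipy, OpenCV 4.12 (cv2) and the standard library are available. Lean on these libraries where they do the work, as an engineer would, in place of code of your own. Each camera call takes 0.05 s, during which the arm holds its last target. There are 200 camera calls.

### The job

Load the chilling tray: first switch it off by turning its blue cold knob anticlockwise right to the end stop, then clear it, standing the timer upright in the middle of the round cork mat and the little gift box upright in the middle of the round slate mat. Next roll every chocolate ball across the tray until it drops into a pocket of its own; nudge the balls along, do not lift them off the tray. Last of all, when every ball is seated, turn the knob clockwise right to its other end stop; leave the other things on the counter where they are.

Things in the scene. Friction and masses are not known exactly. Their poses are not given: they have to be found in the camera images.
- chill_tray: Grey chilling tray, fixed. Origin on the worktop under the middle of its flat running surface; +x points away from the robot, z up. Running surface 26 mm up, x -82..82, y -124..124 mm; steel rim round it 8 mm wide, 12 mm higher. Row of four pockets along y at x = 48 mm. In front (x -166..-90 mm) a control panel, 26 mm high, with the knob at x = -128, y = 0.
- pocket_0 (a point): Centre of a round pocket's mouth, level with the running surface (26 mm above the worktop), at y = +93 mm in the tray's frame; mouth 39 mm across, 14 mm deep. A seated ball rests on the mouth's edge, its centre about 39 mm above the worktop; on the flat its centre is 50 mm above the worktop.
- pocket_1 (a point): Centre of a round pocket's mouth, level with the running surface (26 mm above the worktop), at y = +31 mm in the tray's frame; mouth 39 mm across, 14 mm deep. A seated ball rests on the mouth's edge, its centre about 39 mm above the worktop; on the flat its centre is 50 mm above the worktop.
- pocket_2 (a point): Centre of a round pocket's mouth, level with the running surface (26 mm above the worktop), at y = -31 mm in the tray's frame; mouth 39 mm across, 14 mm deep. A seated ball rests on the mouth's edge, its centre about 39 mm above the worktop; on the flat its centre is 50 mm above the worktop.
- pocket_3 (a point): Centre of a round pocket's mouth, level with the running surface (26 mm above the worktop), at y = -93 mm in the tray's frame; mouth 39 mm across, 14 mm deep. A seated ball rests on the mouth's edge, its centre about 39 mm above the worktop; on the flat its centre is 50 mm above the worktop.
- cold_knob (a joint): Angle of the blue cold knob in rad: 0 is the anticlockwise end stop (off), 2.4 is the clockwise end stop (coldest). It grows as the knob turns clockwise seen from above. Light friction (0.04 N m); it stays where it is left.
- cold_knob_grip (a point): Point on the knob's vertical axis at gripping height, 63 mm above the worktop. The grip is an upright bar 42 mm long, 14 mm thick, from 40 to 70 mm above the worktop, on a 44 mm disc; at joint value 0 the bar lies along the tray's x axis, at q it is turned clockwise by q. A white line on top marks the end that points to the robot at 0.
- ball_0: Hollow dark chocolate ball, 48 mm across, 35 to 70 g, with a thin cream spiral piped on it; origin at its centre. It rolls, with enough rolling resistance to stop within a few cm. May be absent.
- ball_1: Hollow dark chocolate ball, 48 mm across, 35 to 70 g, with a thin cream spiral piped on it; origin at its centre. It rolls, with enough rolling resistance to stop within a few cm. May be absent.
- ball_2: Hollow dark chocolate ball, 48 mm across, 35 to 70 g, with a thin cream spiral piped on it; origin at its centre. It rolls, with enough rolling resistance to stop within a few cm. May be absent.
- ball_3: Hollow dark chocolate ball, 48 mm across, 35 to 70 g, with a thin cream spiral piped on it; origin at its centre. It rolls, with enough rolling resistance to stop within a few cm. May be absent.
- timer: Square minute timer, white with a black dial, 56 x 56 mm and 27 mm high (sides upright up to 22 mm), origin in the centre of its underside, z up. Starts on the tray, over the pocket row.
- cork_mat: Round cork mat, 120 mm across, 4 mm thick, fixed flat on the worktop left of the tray; origin in the centre of its underside.
- mini_box: Small white gift box with a golden ribbon, closed, 55 x 55 mm and 43 mm high (upright sides), origin in the centre of its underside, z up. Starts on the tray, over the pocket row.
- slate_mat: Round dark grey slate mat, 120 mm across, 4 mm thick, fixed flat on the worktop between the tray and the cork mat; origin in the centre of its underside.
- cocoa_tin: Green cocoa tin with a golden lid, 60 mm across, 64 mm high, loose; origin in the centre of its underside. Not part of the job.
- ribbon_spool: Spool of golden ribbon lying flat, 62 mm across, 24 mm high, loose; origin in the centre of its underside. Not part of the job.

How it is judged:
On the way, in this order (a step that is already met when the one before it is completed fails the run):
1. the cold knob is at its anticlockwise end stop (value of joint cold_knob below 0.1 rad), for 0.2 s.
2. the timer stands on the cork mat and the gift box on the slate mat, released (horizontal distance between timer and cork_mat below 0.02 m and height (world z) of each of timer, mini_box below 0.01 m and angle between each of timer, mini_box's own z axis and vertical below 0.1 rad and linear speed of each of timer, mini_box below 0.03 m/s and contact force between each of timer, mini_box and the fingers below 0.1 N and horizontal distance between mini_box and slate_mat below 0.02 m), for 0.2 s.
3. every ball rests in a pocket (height (world z) of each of ball_0, ball_1, ball_2, ball_3 below 0.045 m and linear speed of each of ball_0, ball_1, ball_2, ball_3 below 0.03 m/s and (horizontal distance between ball_0 and pocket_0 below 0.008 m or horizontal distance between ball_0 and pocket_1 below 0.008 m or horizontal distance between ball_0 and pocket_2 below 0.008 m or horizontal distance between ball_0 and pocket_3 below 0.008 m) and (horizontal distance between ball_1 and pocket_0 below 0.008 m or horizontal distance between ball_1 and pocket_1 below 0.008 m or horizontal distance between ball_1 and pocket_2 below 0.008 m or horizontal distance between ball_1 and pocket_3 below 0.008 m) and (horizontal distance between ball_2 and pocket_0 below 0.008 m or horizontal distance between ball_2 and pocket_1 below 0.008 m or horizontal distance between ball_2 and pocket_2 below 0.008 m or horizontal distance between ball_2 and pocket_3 below 0.008 m) and (horizontal distance between ball_3 and pocket_0 below 0.008 m or horizontal distance between ball_3 and pocket_1 below 0.008 m or horizontal distance between ball_3 and pocket_2 below 0.008 m or horizontal distance between ball_3 and pocket_3 below 0.008 m)), for 0.3 s.
4. the cold knob is at its clockwise end stop (value of joint cold_knob above 2.3 rad), for 0.2 s.
At the end, for the whole second after the job is handed in: The timer stands upright on the cork mat and the gift box on the slate mat, each within 20 mm of the mat's middle, every ball rests in a pocket (within 8 mm of its centre, sunk in), and the cold knob is within 0.1 rad of its clockwise end stop; everything released and at rest (all of step 2 and all of step 3 and value of joint cold_knob above 2.3 rad); the robot touches nothing.
It fails at once if a ball is lifted more than 35 mm off the tray (height (world z) of any of ball_0, ball_1, ball_2, ball_3 above 0.085 m).
It fails at once if the cocoa tin or the ribbon spool is shifted by more than 30 mm (distance of any of cocoa_tin, ribbon_spool from where it was at the start of the episode above 0.03 m).
Of ball_0, ball_1, ball_2, ball_3 only 3 to 4 are there at a start; the rules pass over those that are not, and their reading is None.
At some moment in a run one of timer, mini_box may be knocked a few centimetres aside while the robot is not near it.
It also fails if it takes over 210 s, if anything falls off the work surface, if the arm or the gripper's body presses on something with over 40 N, if the wrist force passes 120 N, or if a joint passes its speed limit or range.

## Working session

There is one attempt and no reset: what is moved stays moved. The work goes in short steps, Python scripts to look and compute and a tool call to move; the robot and the scene stay as the last step left them, time stands still between calls to the robot, and variables do not carry over. Pictures are saved under pics/ and viewed, at most 14 in all, crops included, and the job is handed in when it is done.

Besides the shell and the picture viewer there is one more tool, called after "Request:" by a JSON object that holds its "fn" and its "kwargs", one argument or row to a line. apply_moves: Moves the arm, as the interface text tells. Its arguments: {"type":"object","properties":{"moves":{"type":"array","items":{"type":"array","items":{"type":"array","items":{"type":"number"}}}},"fingers":{"type":"number"},"squeeze":{"type":"number"}},"required":["moves"]}

```bash
ls; mkdir -p pics; cat > h.py <<'E'
import numpy as np, cv2
from bench import sensors, vision, arm
def cam(n):
    return vision.read_camera(n)
def ray(c,u,v):
    d=np.array([(u-c["cx"])/c["fx"],-(v-c["cy"])/c["fy"],-1.0])
    return np.array(c["eye"]),np.array(c["rotation"])@d
def onz(c,u,v,z):
    e,d=ray(c,u,v); return e+d*(z-e[2])/d[2]
def proj(c,p):
    q=np.array(c["rotation"]).T@(np.array(p)-np.array(c["eye"]))
    return c["cx"]-c["fx"]*q[0]/q[2], c["cy"]+c["fy"]*q[1]/q[2]
def save(c,n): cv2.imwrite("pics/"+n+".png",c["image"][:,:,::-1])
E
python3 - <<'E'
from h import *
print(sensors.state())
for n in("top","side"):
    c=cam(n); save(c,n+"0"); print({k:v for k,v in c.items() if k!="image"})
E
```

```text
pics
{'t': 0.0, 'joint_positions': array([ 1.13228287,  0.70711014, -0.02761599,  1.48498784,  0.02198584,
        0.95088005, -0.07552005]), 'joint_velocities': array([ 7.70117005e-05, -3.42304779e-04,  7.71722567e-04, -1.64317040e-03,
       -3.83008571e-04,  1.36962065e-04, -1.29322058e-04]), 'effort': array([ 7.11667344e-04, -8.83229184e+01,  1.23425290e+00, -2.36172259e+01,
        1.67919730e-02,  6.45236418e-03,  1.59874077e-05]), 'position': array([ 0.22214015, -0.53010613,  0.25282597]), 'ee_rot': array([-5.28704957e-04,  9.80384596e-01,  1.97093253e-01, -1.18129801e-04]), 'wrist_force': array([-0.52839241, -0.86598612, -0.04968867]), 'torque': array([ 0.03728661, -0.03714515, -0.03378169]), 'finger_force': 0.0, 'finger_gap': 0.08569394662667726}
{'fx': 459.87007785481535, 'fy': 459.87007785481535, 'cx': 317.7129365309478, 'cy': 205.33719226531244, 'eye': array([0.46729865, 0.04783107, 1.14848159]), 'rotation': array([-0.70364717, -0.03141117,  0.03155551,  0.70915319])}
{'fx': 446.04823511786043, 'fy': 446.04823511786043, 'cx': 318.5285677303968, 'cy': 200.71740385404527, 'eye': array([0.23889032, 0.58047003, 1.12658795]), 'rotation': array([-0.24483442, -0.06662549,  0.25132076,  0.93405301])}
```

```bash
python3 - <<'E'
s=open('h.py').read()
s=s.replace("def cam(n):\n    return vision.read_camera(n)","""from scipy.spatial.transform import Rotation as R
def cam(n):
    c=vision.read_camera(n); q=c["rotation"]; c["rotation"]=R.from_quat([q[1],q[2],q[3],q[0]]).as_matrix(); return c""")
open('h.py','w').write(s)
E
```

```text
(no output)
```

View pics/top0.png

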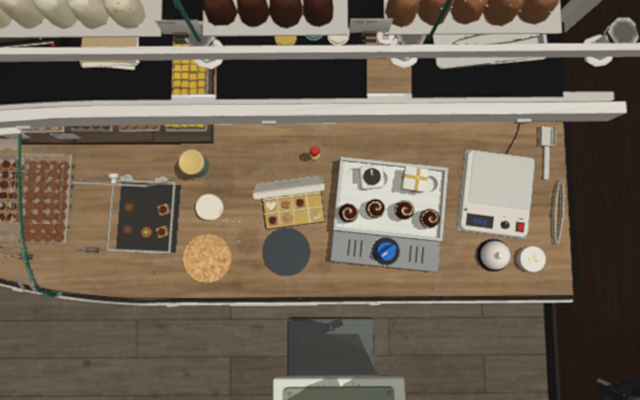

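View pics/side0.png

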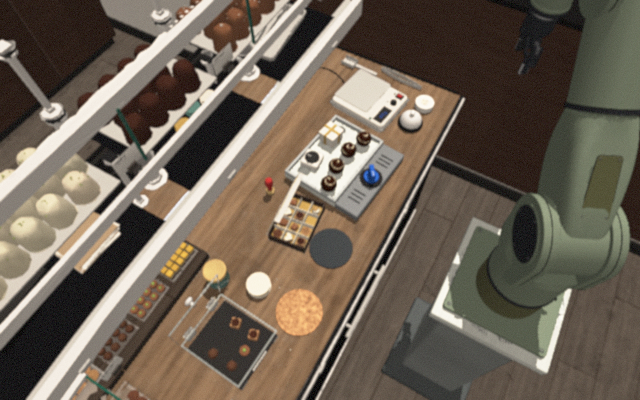

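```bash
python3 - <<'E'
from h import *
t=cam("top"); s=cam("side")
def p(*a): return np.round(a[0],3)
for n,u,v,z in [("slate",286,251,.004),("cork",207,258,.004),("knob",387,251,.07),("box",416,180,.069),("timer",371,177,.053)]+[("ball",u,v,.05) for u,v in((347,213),(375,208),(404,210),(429,218))]+[("trayc",u,v,.038) for u,v in((340,158),(447,165),(440,240),(330,233))]: print(n,onz(t,u,v,z).round(3))
for n,u,v,z in [("slate",331,248,.004),("cork",299,312,.004),("knob",371,175,.07),("box",331,134,.069),("timer",312,158,.053)]: print("side",n,onz(s,u,v,z).round(3))
# front bar height: triangulate right end of the bar
def tri(a,b):
    e1,d1=ray(t,*a); e2,d2=ray(s,*b)
    k=np.linalg.lstsq(np.c_[d1,-d2],e2-e1,rcond=None)[0]; return ((e1+k[0]*d1+e2+k[1]*d2)/2).round(3)
print(tri((625,112),(362,5)))
for n,c,b in(("t",t,(300,120,480,290)),("s",s,(260,90,430,240))):
    x0,y0,x1,y1=b
    k=4; im=cv2.resize(c["image"][y0:y1,x0:x1],None,fx=k,fy=k,interpolation=cv2.INTER_CUBIC)
    globals()["im"+n]=cv2.resize(im,(680,600))if 0 else im
cv2.imwrite("pics/cropt.png",imt[:600,:,::-1])
E
```

```text
slate [0.457 0.127 0.004]
cork [0.441 0.322 0.004]
knob [ 0.455 -0.114  0.07 ]
box [ 0.622 -0.186  0.069]
timer [ 0.633 -0.081  0.053]
ball [ 0.546 -0.023  0.05 ]
ball [ 0.558 -0.09   0.05 ]
ball [ 0.553 -0.159  0.05 ]
ball [ 0.533 -0.219  0.05 ]
trayc [ 0.682 -0.008  0.038]
trayc [ 0.663 -0.269  0.038]
trayc [ 0.48  -0.247  0.038]
trayc [0.499 0.018 0.038]
side slate [0.457 0.127 0.004]
side cork [0.443 0.323 0.004]
side knob [ 0.453 -0.1    0.07 ]
side box [ 0.623 -0.174  0.069]
side timer [ 0.634 -0.079  0.053]
[ 0.75  -0.615  0.182]
```

View pics/cropt.png

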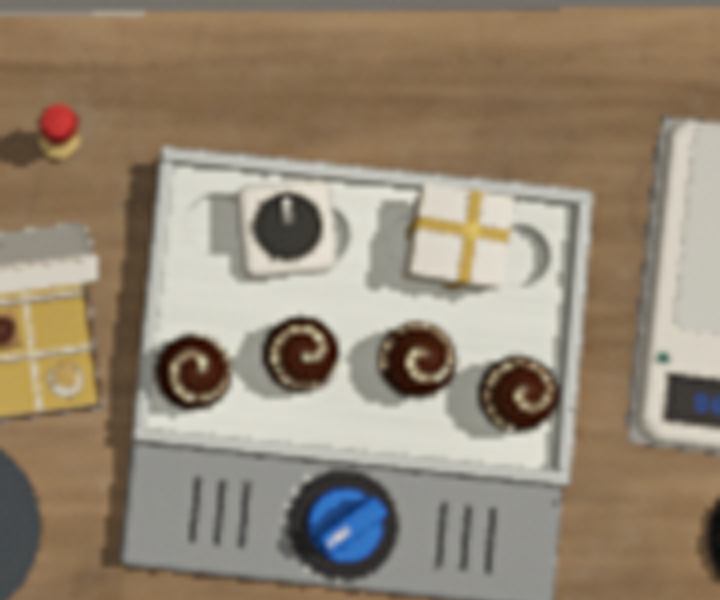

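```bash
cat >> h.py <<'E'
def yaw():
    q=sensors.state()["ee_rot"]; M=R.from_quat([q[1],q[2],q[3],q[0]]).as_matrix(); return np.arctan2(M[1,0],M[0,0]),M
def go(x,y,z,adeg=None):
    p=sensors.state()["position"]; a,M=yaw(); d=M.T@(np.array([x,y,z])-p)
    turn=0 if adeg is None else -((np.radians(adeg)-a+np.pi)%(2*np.pi)-np.pi)
    print("shift",d.round(4),"turn",round(turn,3),"yaw",round(np.degrees(a),1))
def T(x,y): # tray -> world
    o=np.load("tray.npy"); c,s=np.cos(o[2]),np.sin(o[2]); return np.array([o[0]+c*x-s*y,o[1]+s*x+c*y])
E
python3 - <<'E'
from h import *
t=cam("top"); s=cam("side")
P=[(341.25,157,.038,.09,.132),(448,168,.038,.09,-.132),(441.25,241.25,.038,-.09,-.132),(333.75,230,.038,-.09,.132),(330.5,261.25,.026,-.166,.132)]
W=np.array([onz(t,u,v,z)[:2] for u,v,z,_,_ in P]); L=np.array([p[3:] for p in P])
A=L-L.mean(0);B=W-W.mean(0); th=np.arctan2((A[:,0]*B[:,1]-A[:,1]*B[:,0]).sum(),(A*B).sum())
c,si=np.cos(th),np.sin(th); Rm=np.array([[c,-si],[si,c]]); o=W.mean(0)-Rm@L.mean(0)
np.save("tray.npy",[*o,th]); print(o,np.degrees(th),((L@Rm.T+o-W)*1000).round(1).tolist())
print("knob pred",T(-.128,0))
for n,c in(("t",t),("s",s)):
    h=cv2.cvtColor(c["image"],cv2.COLOR_RGB2HSV); m=cv2.inRange(h,(100,150,60),(125,255,255))
    if n=="t": m[:,:330]=0;m[:,440:]=0
    k,l,st,ce=cv2.connectedComponentsWithStats(m); i=1+st[1:,4].argmax(); print(n,"blue",ce[i],st[i],onz(c,*ce[i],.05).round(4))
    m=cv2.inRange(h,(0,60,10),(20,255,110)); k,l,st,ce=cv2.connectedComponentsWithStats(m)
    for i in range(1,k):
        if 150<st[i,4]<600: print(n,"dark",ce[i].round(1),st[i,2:], (np.linalg.inv(Rm)@(onz(c,*ce[i],.05)[:2]-o)*1000).round(0))
go(*T(-.128,0),.16,126)
E
```

```text
[ 0.58109673 -0.1312008 ] -6.444065983535904 [[0.5, 1.2], [0.2, -0.8], [-0.5, -2.8], [0.0, 1.1], [-0.3, 1.3]]
knob pred [ 0.45390545 -0.11683495]
t blue [386.35114504 250.3740458 ] [377 242  20  19 262] [ 0.4566 -0.1151  0.05  ]
t dark [181.4 173.3] [ 21  21 159] [  7. 511.]
t dark [331.6 206.9] [ 16 104 583] [-36. 142.]
t dark [374.6 208.6] [ 18  18 190] [-29.  39.]
t dark [403.2 209.8] [ 18  17 196] [-25. -29.]
t dark [347.7 212.3] [ 18  18 194] [-45. 102.]
t dark [428.7 218.4] [ 20  17 209] [-39. -92.]
t dark [181.1 296.9] [237   8 300] [-285.  473.]
s blue [370.67613636 175.48863636] [363 165  16  19 176] [ 0.4572 -0.1105  0.05  ]
s dark [260.6   9.8] [ 26  26 354] [ 602. -376.]
s dark [324.5   5.7] [ 36  16 347] [ 423. -534.]
s dark [213.3 292.1] [ 25  17 152] [  6. 530.]
shift [ 0.3735 -0.2917  0.0932] turn -1.802 yaw 22.7
```

Request:
{"fn": "apply_moves", "kwargs": {
  "moves": [
    [[0.037, -0.029, 0, -0.12], [0.075, -0.058, 0, -0.24], [0.112, -0.087, 0, -0.36], [0.149, -0.117, 0.01, -0.48], [0.187, -0.146, 0.02, -0.6], [0.224, -0.175, 0.03, -0.72], [0.261, -0.204, 0.03, -0.84], [0.299, -0.233, 0.03, -0.96], [0.336, -0.262, 0.03, -1.08], [0.3735, -0.292, 0.03, -1.2]]
  ],
  "fingers": 0.05
}}

```text
t: 1.3
position: [0.4546, -0.1149, 0.2234]
ee_rot: [0.0, 0.696, 0.718, 0.0]
wrist_force: [1.7, -1.4, 0.0]
finger_gap: 0.0498
finger_force: 0.0
```

Request:
{"fn": "apply_moves", "kwargs": {
  "moves": [
    [[0, 0, 0, -0.12], [0, 0, 0, -0.24], [0, 0, 0.01, -0.36], [0, 0, 0.03, -0.48], [0, 0, 0.04, -0.6], [0, 0, 0.05, -0.6], [0, 0, 0.05, -0.6]]
  ]
}}

```text
t: 2.0
position: [0.4535, -0.1167, 0.1724]
ee_rot: [-0.001, 0.457, 0.89, -0.0]
wrist_force: [0.5, -0.3, 0.7]
finger_gap: 0.0498
finger_force: 0.0
```

```bash
python3 - <<'E'
from h import *
go(*T(-.128,0),.066,126)
print(sensors.state()["joint_positions"].round(2))
c=cam("side"); cv2.imwrite("pics/k1.png",cv2.resize(c["image"][90:250,250:450],None,fx=3,fy=3)[:,:,::-1])
E
```

```text
shift [-0.0005  0.0003  0.1064] turn -0.006 yaw 125.7
[ 0.42  0.71 -0.41  1.96  0.49  0.58  0.3 ]
```

View pics/k1.png

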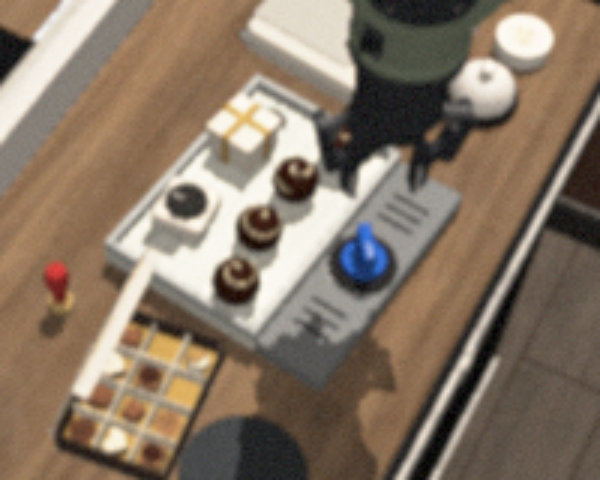

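Request:
{"fn": "apply_moves", "kwargs": {
  "moves": [
    [[0, 0, 0.03, 0], [0, 0, 0.06, 0], [0, 0, 0.09, 0], [0, 0, 0.106, 0], [0, 0, 0.106, 0], [0, 0, 0.106, 0]]
  ]
}}

```text
t: 2.65
position: [0.4542, -0.1166, 0.0682]
ee_rot: [0.0, 0.456, 0.89, -0.0]
wrist_force: [0.6, -0.5, -0.8]
finger_gap: 0.0499
finger_force: 0.0
```

Request:
{"fn": "apply_moves", "kwargs": {
  "moves": [
    [[0, 0, 0, 0], [0, 0, 0, 0], [0, 0, 0, 0], [0, 0, 0, 0], [0, 0, 0, 0], [0, 0, 0, 0]]
  ],
  "fingers": 0.008,
  "squeeze": 30
}}

```text
t: 3.25
position: [0.4561, -0.1155, 0.0684]
ee_rot: [0.002, 0.455, 0.891, 0.002]
wrist_force: [8.8, 7.3, 10.1]
finger_gap: 0.0136
finger_force: 33.5
```

Request:
{"fn": "apply_moves", "kwargs": {
  "moves": [
    [[0, 0, 0, -0.1], [0, 0, 0, -0.2], [0, 0, 0, -0.3], [0, 0, 0, -0.4], [0, 0, 0, -0.5], [0, 0, 0, -0.6], [0, 0, 0, -0.7], [0, 0, 0, -0.7], [0, 0, 0, -0.7]]
  ]
}}

```text
t: 4.15
position: [0.4561, -0.1158, 0.0684]
ee_rot: [0.003, 0.122, 0.993, 0.001]
wrist_force: [9.3, 6.0, 7.7]
finger_gap: 0.0132
finger_force: 33.4
```

```bash
python3 - <<'E'
from h import *
s=sensors.state();print(s["torque"],s["wrist_force"]);go(*T(-.128,0),.066,90+90-6.4)
c=cam("top"); cv2.imwrite("pics/k2.png",cv2.resize(c["image"][150:290,320:460],None,fx=4,fy=4)[:,:,::-1])
E
```

```text
[ 1.07403688 -1.95387012  0.03123843] [9.31482394 6.02922157 7.71821219]
shift [ 0.0018 -0.0016  0.0024] turn -0.132 yaw 166.0
```

Request:
{"fn": "apply_moves", "kwargs": {
  "moves": [
    [[0, 0, 0, -0.06], [0, 0, 0, -0.12], [0, 0, 0, -0.16], [0, 0, 0, -0.2], [0, 0, 0, -0.22], [0, 0, 0, -0.22], [0, 0, 0, -0.22]]
  ]
}}

```text
t: 4.9
position: [0.4556, -0.1158, 0.0685]
ee_rot: [0.002, 0.013, 1.0, 0.001]
wrist_force: [5.4, 7.1, 12.1]
finger_gap: 0.0137
finger_force: 67.6
```

```bash
python3 - <<'E'
from h import *
s=sensors.state();print(s["torque"],s["wrist_force"]);go(*T(-.128,0),.066,90+90-6.4)
E
```

```text
[ 1.48280796 -1.20519933 -1.30516502] [ 5.40847255  7.0609595  12.08445595]
shift [ 0.0017 -0.0011  0.0025] turn 0.086 yaw 178.5
```

Request:
{"fn": "apply_moves", "kwargs": {
  "moves": [
    [[0, 0, 0, -0.13], [0, 0, 0, -0.13], [0, 0, 0, -0.13], [0, 0, 0, -0.13]]
  ],
  "fingers": 0.04
}}

```text
t: 5.3
position: [0.4539, -0.1167, 0.0674]
ee_rot: [0.0, -0.051, 0.999, -0.0]
wrist_force: [-0.5, 1.0, -0.6]
finger_gap: 0.0401
finger_force: 0.0
```

Request:
{"fn": "apply_moves", "kwargs": {
  "moves": [
    [[0, 0, -0.02, 0], [0, 0, -0.05, 0], [0, 0, -0.09, 0], [0, 0, -0.13, 0], [0.03, 0, -0.15, 0], [0.07, 0, -0.17, 0], [0.1, 0, -0.18, 0], [0.1, 0, -0.18, 0]]
  ],
  "fingers": 0.085
}}

```text
t: 6.1
position: [0.3517, -0.1279, 0.2484]
ee_rot: [-0.0, -0.051, 0.999, -0.001]
wrist_force: [1.3, -0.4, 0.0]
finger_gap: 0.0853
finger_force: 0.0
```

```bash
python3 - <<'E'
from h import *
print(sensors.state()["position"],sensors.state()["joint_positions"].round(2))
c=cam("top"); cv2.imwrite("pics/k3.png",cv2.resize(c["image"][150:290,320:460],None,fx=4,fy=4)[:,:,::-1])
E
```

```text
[ 0.35172    -0.12793269  0.24841302] [ 0.77  0.53 -0.83  2.14  0.61  0.72  1.21]
```

View pics/k3.png

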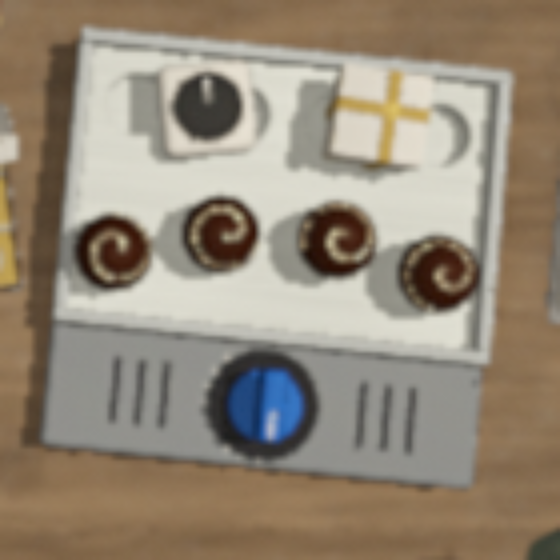

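```bash
cat >> h.py <<'E'
def quad(c,pts,z): # centre, sides, yaw (mod 90) of a top face given by its corners in order
    W=np.array([onz(c,u,v,z)[:2] for u,v in pts]); e=np.roll(W,-1,0)-W
    a=np.degrees(np.angle(np.mean(np.exp(4j*np.arctan2(e[:,1],e[:,0]))))/4)
    print("centre",W.mean(0).round(4),"sides",(np.linalg.norm(e,axis=1)*1000).round(0),"yaw",a.round(1)); return W.mean(0),a
E
python3 - <<'E'
from h import *
c=cam("top"); f=lambda P:[(320+x/4,150+y/4) for x,y in P]
p,a=quad(c,f([(160,68),(248,62),(258,150),(168,158)]),.049)
quad(c,f([(342,65),(436,72),(427,168),(330,158)]),.069)
go(p[0],p[1],.16,a+180)
E
```

```text
centre [ 0.6323 -0.0846] sides [53. 54. 54. 55.] yaw 4.4
centre [ 0.6247 -0.1859] sides [56. 58. 58. 56.] yaw -6.7
shift [-0.2806  0.0141  0.0878] turn 0.026 yaw -174.1
```

Request:
{"fn": "apply_moves", "kwargs": {
  "moves": [
    [[-0.03, 0.001, 0, 0], [-0.07, 0.003, 0, 0.026], [-0.11, 0.005, 0.01, 0.026], [-0.15, 0.007, 0.02, 0.026], [-0.19, 0.009, 0.04, 0.026], [-0.23, 0.011, 0.06, 0.026], [-0.26, 0.013, 0.08, 0.026], [-0.2805, 0.014, 0.1, 0.026], [-0.2805, 0.014, 0.12, 0.026], [-0.2805, 0.014, 0.12, 0.026]]
  ]
}}

```text
t: 7.2
position: [0.6312, -0.0828, 0.1239]
ee_rot: [-0.002, -0.04, 0.999, 0.0]
wrist_force: [-0.3, -0.4, -0.1]
finger_gap: 0.0849
finger_force: 0.0
```

```bash
python3 - <<'E'
from h import *
go(.6323,-.0846,.052,184.4); print(sensors.state()["joint_positions"].round(2))
E
```

```text
shift [-0.0013 -0.0019  0.0719] turn 0.003 yaw -175.4
[ 0.37  1.03 -0.68  1.36  0.7   1.    1.2 ]
```

Request:
{"fn": "apply_moves", "kwargs": {
  "moves": [
    [[-0.001, -0.001, 0.02, 0], [-0.001, -0.001, 0.045, 0], [-0.001, -0.001, 0.06, 0], [-0.001, -0.001, 0.07, 0], [-0.001, -0.001, 0.072, 0], [-0.001, -0.001, 0.072, 0]]
  ]
}}

```text
t: 7.8
position: [0.6332, -0.0846, 0.0558]
ee_rot: [0.0, -0.04, 0.999, 0.0]
wrist_force: [-0.3, 0.1, -0.0]
finger_gap: 0.0849
finger_force: 0.0
```

Request:
{"fn": "apply_moves", "kwargs": {
  "moves": [
    [[0, 0, 0, 0], [0, 0, 0, 0], [0, 0, 0, 0], [0, 0, 0, 0], [0, 0, 0, 0], [0, 0, 0, 0]]
  ],
  "fingers": 0.045,
  "squeeze": 25
}}

```text
t: 8.4
position: [0.6333, -0.0847, 0.0561]
ee_rot: [0.0, -0.039, 0.999, -0.0]
wrist_force: [-0.7, -0.3, 5.9]
finger_gap: 0.0554
finger_force: 26.0
```

Request:
{"fn": "apply_moves", "kwargs": {
  "moves": [
    [[0, 0, -0.015, 0], [0, 0, -0.03, 0], [0, 0, -0.06, 0], [0, 0, -0.09, 0], [0, 0, -0.11, 0], [0, 0, -0.11, 0]]
  ]
}}

```text
t: 9.0
position: [0.634, -0.0845, 0.1694]
ee_rot: [0.002, -0.039, 0.999, -0.0]
wrist_force: [0.2, 0.8, -1.0]
finger_gap: 0.0555
finger_force: 27.8
```

```bash
python3 - <<'E'
from h import *
go(.442,.322,.16,184.4); print(sensors.state()["joint_positions"].round(2))
c=cam("side"); cv2.imwrite("pics/k4.png",cv2.resize(c["image"][60:260,220:460],None,fx=3,fy=3)[:,:,::-1])
c=cam("top")
# slate/cork centres by masks
for c in (c,cam("side")):
    h=cv2.cvtColor(c["image"],cv2.COLOR_RGB2HSV)
    m1=cv2.inRange(h,(8,100,150),(16,255,255))
    for m in (m1,cv2.inRange(c["image"],(30,35,40),(75,75,80))):
        m=cv2.morphologyEx(m,cv2.MORPH_OPEN,np.ones((3,3)))
        k,l,st,ce=cv2.connectedComponentsWithStats(m)
        for i in range(1,k):
            if st[i,4]>900 and abs(st[i,2]-50)<15 and abs(st[i,3]-50)<15: print(ce[i],st[i],onz(c,*ce[i],.004))
E
```

```text
shift [0.1594 0.4204 0.0085] turn 0.002 yaw -175.5
[ 0.38  0.98 -0.71  1.32  0.66  1.08  1.23]
[285.65227021 251.43687708] [ 263  228   46   48 1806] [0.45551947 0.12748573 0.004     ]
```

View pics/k4.png

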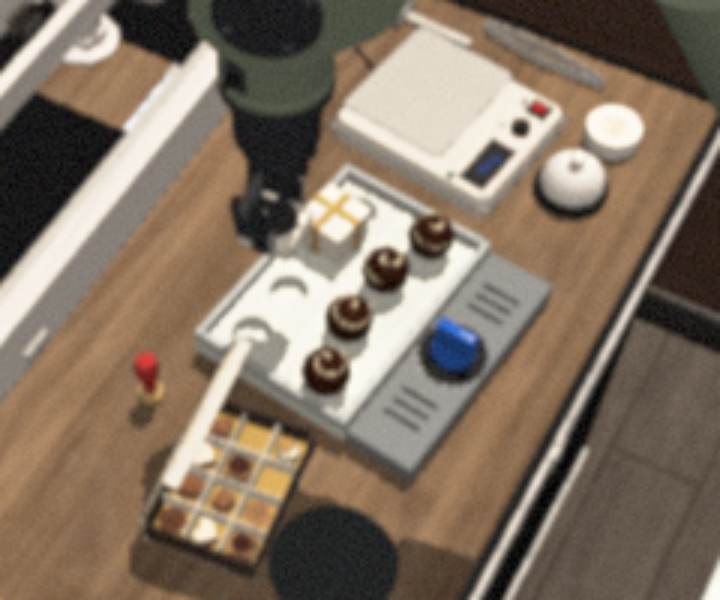

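Request:
{"fn": "apply_moves", "kwargs": {
  "moves": [
    [[0.016, 0.03, 0, 0], [0.035, 0.07, 0, 0], [0.055, 0.11, 0, 0], [0.075, 0.155, 0, 0], [0.095, 0.2, 0, 0], [0.11, 0.245, 0, 0], [0.125, 0.29, 0, 0], [0.14, 0.335, 0, 0], [0.15, 0.38, 0.01, 0], [0.159, 0.42, 0.02, 0]]
  ]
}}

```text
t: 10.15
position: [0.44, 0.3234, 0.1448]
ee_rot: [-0.0, -0.04, 0.999, 0.0]
wrist_force: [1.1, 0.4, -1.7]
finger_gap: 0.0553
finger_force: 27.7
```

Request:
{"fn": "apply_moves", "kwargs": {
  "moves": [
    [[0, 0, 0.01, 0], [0, 0, 0.02, 0], [0, 0, 0.03, 0], [0, 0, 0.03, 0], [0, 0, 0.03, 0]]
  ]
}}

```text
t: 10.65
position: [0.4416, 0.3208, 0.1154]
ee_rot: [-0.0, -0.039, 0.999, -0.0]
wrist_force: [0.0, -0.4, -0.7]
finger_gap: 0.0554
finger_force: 27.7
```

```bash
python3 - <<'E'
from h import *
go(.442,.322,.0355,184.4); print(sensors.state()["joint_positions"].round(2))
E
```

```text
shift [-0.0005  0.0012  0.0799] turn 0.001 yaw -175.5
[-0.4   0.91 -0.56  1.73  0.7   0.71  0.31]
```

Request:
{"fn": "apply_moves", "kwargs": {
  "moves": [
    [[0, 0.001, 0.02, 0], [0, 0.001, 0.045, 0], [0, 0.001, 0.06, 0], [0, 0.001, 0.07, 0], [0, 0.001, 0.076, 0], [0, 0.001, 0.08, 0], [0, 0.001, 0.08, 0], [0, 0.001, 0.08, 0]]
  ]
}}

```text
t: 11.45
position: [0.4414, 0.3226, 0.0359]
ee_rot: [0.0, -0.04, 0.999, 0.0]
wrist_force: [-0.5, -0.4, -1.2]
finger_gap: 0.0553
finger_force: 27.7
```

Request:
{"fn": "apply_moves", "kwargs": {
  "moves": [
    [[0, 0, 0, 0], [0, 0, 0, 0], [0, 0, 0, 0], [0, 0, 0, 0], [0, 0, 0, 0], [0, 0, 0, 0]]
  ],
  "fingers": 0.085
}}

```text
t: 12.05
position: [0.4412, 0.3225, 0.0354]
ee_rot: [0.0, -0.04, 0.999, 0.0]
wrist_force: [-0.1, -0.4, -0.8]
finger_gap: 0.085
finger_force: 0.0
```

Request:
{"fn": "apply_moves", "kwargs": {
  "moves": [
    [[0, 0, -0.02, 0], [0, 0, -0.06, 0], [0, 0, -0.1, 0], [0, 0, -0.13, 0], [0, -0.03, -0.14, 0], [-0.02, -0.07, -0.14, 0], [-0.04, -0.11, -0.14, 0], [-0.06, -0.16, -0.14, 0], [-0.08, -0.21, -0.14, 0], [-0.08, -0.21, -0.14, 0]]
  ]
}}

```text
t: 13.05
position: [0.5395, 0.1134, 0.1748]
ee_rot: [-0.0, -0.036, 0.999, -0.001]
wrist_force: [0.6, 1.1, 0.8]
finger_gap: 0.0847
finger_force: 0.0
```

```bash
python3 - <<'E'
from h import *
c=cam("top"); a=cv2.resize(c["image"][140:290,320:460],None,fx=4,fy=4); b=cv2.resize(c["image"][215:300,165:245],None,fx=2.5,fy=2.5)
o=np.zeros((600,760,3),np.uint8); o[:,:560]=a; o[:b.shape[0],560:]=b; cv2.imwrite("pics/k5.png",o[:,:,::-1])
print(sensors.state()["position"])
E
```

```text
[0.53883762 0.11530976 0.17490681]
```

View pics/k5.png

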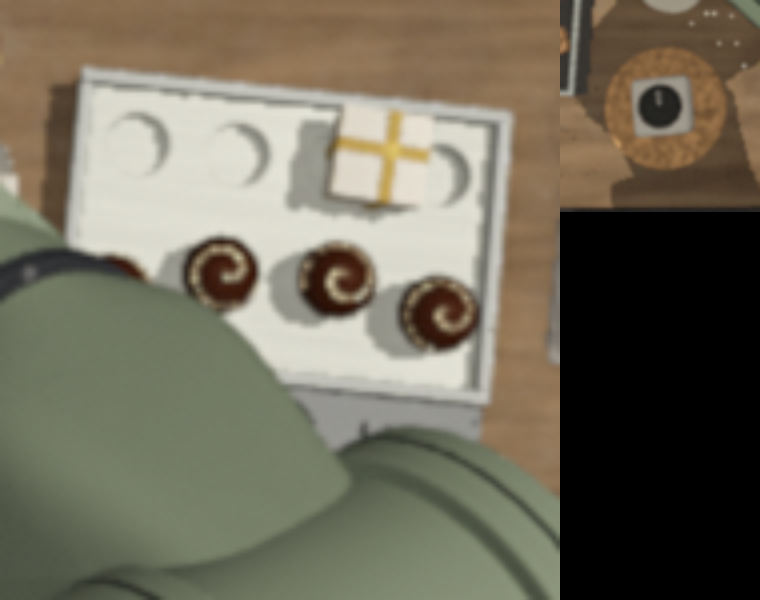

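```bash
python3 - <<'E'
from h import *
o=np.load("tray.npy"); d=np.array([.6247,-.1859])-o[:2]; c,s=np.cos(o[2]),np.sin(o[2]); print(c*d[0]+s*d[1],-s*d[0]+c*d[1])
go(.6247,-.1859,.13,173.3)
E
```

```text
0.04946684764578139 -0.04945986527519978
shift [-0.0635 -0.3066  0.0453] turn 0.191 yaw -175.8
```

Request:
{"fn": "apply_moves", "kwargs": {
  "moves": [
    [[-0.007, -0.03, 0, 0.05], [-0.014, -0.07, 0, 0.1], [-0.022, -0.11, 0, 0.15], [-0.03, -0.15, 0, 0.191], [-0.038, -0.19, 0, 0.191], [-0.046, -0.23, 0.01, 0.191], [-0.054, -0.27, 0.02, 0.191], [-0.06, -0.29, 0.03, 0.191], [-0.0635, -0.3065, 0.045, 0.191], [-0.0635, -0.3065, 0.045, 0.191]]
  ]
}}

```text
t: 14.1
position: [0.6246, -0.1818, 0.1283]
ee_rot: [-0.001, 0.056, 0.998, 0.0]
wrist_force: [0.0, 0.6, 0.7]
finger_gap: 0.0848
finger_force: 0.0
```

Request:
{"fn": "apply_moves", "kwargs": {
  "moves": [
    [[0, 0, 0, 0], [0, 0, 0, 0]]
  ]
}}

```text
t: 14.3
position: [0.6254, -0.1793, 0.1311]
ee_rot: [0.0, 0.055, 0.998, 0.0]
wrist_force: [0.3, 0.1, -0.1]
finger_gap: 0.0848
finger_force: 0.0
```

```bash
python3 - <<'E'
from h import *
go(.6247,-.1859,.06,173.3)
c=cam("side"); cv2.imwrite("pics/k6.png",cv2.resize(c["image"][80:230,250:420],None,fx=3,fy=3)[:,:,::-1])
E
```

```text
shift [ 0.     -0.0067  0.0711] turn 0.007 yaw 173.7
```

Request:
{"fn": "apply_moves", "kwargs": {
  "moves": [
    [[0, -0.006, 0.02, 0], [0, -0.006, 0.045, 0], [0, -0.006, 0.06, 0], [0, -0.006, 0.07, 0], [0, -0.006, 0.071, 0], [0, -0.006, 0.071, 0]]
  ]
}}

```text
t: 14.95
position: [0.6247, -0.1868, 0.06]
ee_rot: [0.0, 0.056, 0.998, 0.0]
wrist_force: [0.3, -0.5, 0.2]
finger_gap: 0.0851
finger_force: 0.0
```

Request:
{"fn": "apply_moves", "kwargs": {
  "moves": [
    [[0, 0, 0, 0], [0, 0, 0, 0], [0, 0, 0, 0], [0, 0, 0, 0], [0, 0, 0, 0], [0, 0, 0, 0]]
  ],
  "fingers": 0.045
}}

```text
t: 15.55
position: [0.6247, -0.1871, 0.0601]
ee_rot: [0.0, 0.056, 0.998, 0.0]
wrist_force: [-0.9, 0.7, 5.5]
finger_gap: 0.0544
finger_force: 26.0
```

Request:
{"fn": "apply_moves", "kwargs": {
  "moves": [
    [[0, 0, -0.015, 0], [0, 0, -0.03, 0], [0, 0, -0.06, 0], [0, 0, -0.09, 0], [0, 0, -0.11, 0], [0, 0, -0.11, 0]]
  ]
}}

```text
t: 16.15
position: [0.6255, -0.1871, 0.1735]
ee_rot: [0.002, 0.056, 0.998, -0.0]
wrist_force: [0.3, -0.2, -0.6]
finger_gap: 0.0545
finger_force: 27.1
```

```bash
python3 - <<'E'
from h import *
go(.456,.1275,.16,173.3)
E
```

```text
shift [0.2036 0.2937 0.0124] turn 0.005 yaw 173.6
```

Request:
{"fn": "apply_moves", "kwargs": {
  "moves": [
    [[0.023, 0.032, 0, 0], [0.046, 0.065, 0, 0], [0.07, 0.1, 0, 0], [0.093, 0.135, 0, 0], [0.117, 0.168, 0, 0], [0.14, 0.202, 0, 0], [0.163, 0.235, 0, 0], [0.187, 0.27, 0.01, 0], [0.2036, 0.2937, 0.03, 0], [0.2036, 0.2937, 0.05, 0]]
  ]
}}

```text
t: 17.15
position: [0.4534, 0.1311, 0.1197]
ee_rot: [0.0, 0.053, 0.999, 0.001]
wrist_force: [1.1, 0.2, -0.4]
finger_gap: 0.0541
finger_force: 27.1
```

Request:
{"fn": "apply_moves", "kwargs": {
  "moves": [
    [[0, 0, 0, 0], [0, 0, 0, 0], [0, 0, 0, 0]]
  ]
}}

```text
t: 17.45
position: [0.4554, 0.127, 0.1202]
ee_rot: [0.001, 0.057, 0.998, 0.0]
wrist_force: [0.6, 0.2, -0.3]
finger_gap: 0.054
finger_force: 27.0
```

```bash
python3 - <<'E'
from h import *
go(.456,.1275,.0385,173.3)
E
```

```text
shift [-0.0005  0.0006  0.0817] turn 0.004 yaw 173.5
```

Request:
{"fn": "apply_moves", "kwargs": {
  "moves": [
    [[0, 0, 0.02, 0], [0, 0, 0.045, 0], [0, 0, 0.06, 0], [0, 0, 0.07, 0], [0, 0, 0.078, 0], [0, 0, 0.082, 0], [0, 0, 0.082, 0], [0, 0, 0.082, 0]]
  ]
}}

```text
t: 18.25
position: [0.4552, 0.1274, 0.0378]
ee_rot: [0.0, 0.056, 0.998, 0.0]
wrist_force: [-0.6, -0.2, -0.9]
finger_gap: 0.054
finger_force: 26.5
```

Request:
{"fn": "apply_moves", "kwargs": {
  "moves": [
    [[0, 0, 0, 0], [0, 0, 0, 0], [0, 0, 0, 0], [0, 0, 0, 0], [0, 0, 0, 0], [0, 0, 0, 0]]
  ],
  "fingers": 0.085
}}

```text
t: 18.85
position: [0.4548, 0.1276, 0.0373]
ee_rot: [-0.0, 0.056, 0.998, 0.0]
wrist_force: [0.7, 0.4, -0.4]
finger_gap: 0.0851
finger_force: 0.0
```

Request:
{"fn": "apply_moves", "kwargs": {
  "moves": [
    [[0, 0, -0.02, 0], [0, 0, -0.06, 0], [0, 0, -0.1, 0], [0, 0, -0.14, 0], [0.03, -0.03, -0.17, 0], [0.06, -0.07, -0.2, 0], [0.09, -0.11, -0.21, 0], [0.1, -0.16, -0.21, 0], [0.1, -0.21, -0.21, 0], [0.1, -0.24, -0.21, 0]]
  ]
}}

```text
t: 19.85
position: [0.3296, -0.0931, 0.2476]
ee_rot: [0.0, 0.056, 0.998, -0.0]
wrist_force: [2.2, -0.4, 0.3]
finger_gap: 0.0852
finger_force: 0.0
```

```bash
python3 - <<'E'
from h import *
c=cam("top"); save(c,"k7"); cv2.imwrite("pics/k7.png",cv2.resize(c["image"][140:300,160:460],None,fx=2.6,fy=2.6)[:,:,::-1])
print(sensors.state()["position"])
h=cv2.cvtColor(c["image"],cv2.COLOR_RGB2HSV); m=cv2.inRange(h,(0,60,10),(20,255,110)); k,l,st,ce=cv2.connectedComponentsWithStats(m)
o=np.load("tray.npy")
for i in range(1,k):
    if 150<st[i,4]<300 and ce[i][0]>330:
        d=onz(c,*ce[i],.05)[:2]-o[:2]; cc,s=np.cos(o[2]),np.sin(o[2]); print("ball",ce[i].round(1),st[i,2:],(cc*d[0]+s*d[1]).round(4),(-s*d[0]+cc*d[1]).round(4))
E
```

```text
[ 0.32773583 -0.09978338  0.24695831]
ball [374.6 208.7] [ 18  18 194] -0.0293 0.0391
ball [403.2 209.7] [ 18  17 197] -0.0247 -0.0293
ball [347.7 212.4] [ 18  18 196] -0.0449 0.1024
ball [428.8 218.5] [ 20  17 213] -0.0392 -0.0919
ball [361.1 296.4] [135   2 190] -0.2392 0.0513
```

View pics/k7.png

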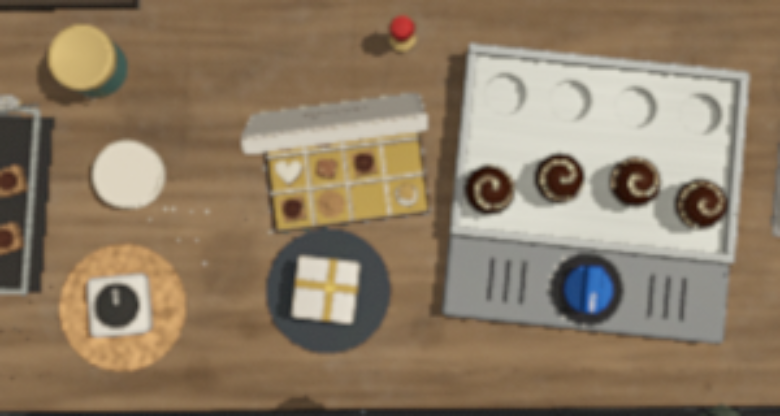

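```bash
cat >> h.py <<'E'
def gt(x,y,z): go(*T(x,y),z,180+np.degrees(np.load("tray.npy")[2]))
def pos_t():
    o=np.load("tray.npy"); d=sensors.state()["position"][:2]-o[:2]; c,s=np.cos(o[2]),np.sin(o[2]); return c*d[0]+s*d[1],-s*d[0]+c*d[1]
def balls(c):
    o=np.load("tray.npy"); cc,s=np.cos(o[2]),np.sin(o[2])
    m=((c["image"].max(2)<110)&(c["image"][:,:,0]>c["image"][:,:,2].astype(int)+12)).astype(np.uint8)
    m[:150]=0;m[245:]=0;m[:,:333]=0;m[:,446:]=0
    for k in cv2.findContours(m,0,2)[0]:
        (u,v),r=cv2.minEnclosingCircle(k)
        if r>6:
            for z in(.05,.039):
                d=onz(c,u,v,z)[:2]-o[:2]; print("ball",round(u,1),round(v,1),round(r,1),z,(1000*np.array([cc*d[0]+s*d[1],-s*d[0]+cc*d[1]])).round(1))
E
python3 - <<'E'
from h import *
c=cam("top"); balls(c)
for y in(.093,.031,-.031,-.093): print(proj(c,[*T(.048,y),.026]))
gt(-.072,.039,.15)
E
```

```text
ball 429.5 218.3 9.8 0.05 [-38.6 -93.6]
ball 429.5 218.3 9.8 0.039 [-37.7 -96.2]
ball 347.7 212.6 9.1 0.05 [-45.5 102.2]
ball 347.7 212.6 9.1 0.039 [-44.7 101.6]
ball 403.7 209.6 9.9 0.05 [-24.3 -30.5]
ball 403.7 209.6 9.9 0.039 [-23.2 -32.5]
ball 374.7 208.1 9.2 0.05 [-27.9  39. ]
ball 374.7 208.1 9.2 0.039 [-26.8  37.7]
ball 336.0 191.0 31.1 0.05 [  3.4 135.4]
ball 336.0 191.0 31.1 0.039 [  4.8 135.1]
(np.float64(354.56542037838904), np.float64(176.08068875766656))
(np.float64(379.6163015408338), np.float64(178.68483221025127))
(np.float64(404.69307382939564), np.float64(181.2916671532519))
(np.float64(429.7957774041594), np.float64(183.90119776147645))
shift [-0.1825  0.0345  0.0967] turn -0.008 yaw 173.1
```

Request:
{"fn": "apply_moves", "kwargs": {
  "moves": [
    [[-0.03, 0.006, 0.01, 0], [-0.07, 0.013, 0.03, 0], [-0.11, 0.02, 0.05, 0], [-0.15, 0.028, 0.07, 0], [-0.175, 0.033, 0.09, -0.008], [-0.1825, 0.0345, 0.097, -0.008], [-0.1825, 0.0345, 0.097, -0.008], [-0.1825, 0.0345, 0.097, -0.008], [-0.1825, 0.0345, 0.097, -0.008]]
  ],
  "fingers": 0.025
}}

```text
t: 20.85
position: [0.5151, -0.0779, 0.1512]
ee_rot: [0.0, 0.052, 0.999, -0.0]
wrist_force: [-0.9, -0.1, 0.1]
finger_gap: 0.0249
finger_force: 0.0
```

```bash
python3 - <<'E'
from h import *
gt(-.072,.039,.064); print(pos_t())
E
```

```text
shift [ 0.0005 -0.0065  0.0872] turn 0.008 yaw 174.0
(np.float64(-0.07157114732834421), np.float64(0.04557394801837503))
```

Request:
{"fn": "apply_moves", "kwargs": {
  "moves": [
    [[0, -0.0065, 0.03, 0.008], [0, -0.0065, 0.06, 0.008], [0, -0.0065, 0.08, 0.008], [0, -0.0065, 0.087, 0.008], [0, -0.0065, 0.087, 0.008], [0, -0.0065, 0.087, 0.008], [0, -0.0065, 0.087, 0.008]]
  ]
}}

```text
t: 21.55
position: [0.5153, -0.0842, 0.0644]
ee_rot: [0.001, 0.056, 0.998, -0.0]
wrist_force: [0.2, 0.7, -0.0]
finger_gap: 0.025
finger_force: 0.0
```

```bash
python3 - <<'E'
from h import *
gt(.0,.031,.064); print(pos_t(),sensors.state()["wrist_force"]); balls(cam("top"))
E
```

```text
shift [-0.0707 -0.0083  0.0004] turn 0.0 yaw 173.6
(np.float64(-0.07067676748499317), np.float64(0.03929416705679179)) [ 0.20773398  0.69367174 -0.02079111]
ball 348.0 212.0 9.5 0.05 [-44.  101.7]
ball 348.0 212.0 9.5 0.039 [-43.1 101.1]
ball 407.5 212.0 14.0 0.05 [-29.1 -40. ]
ball 407.5 212.0 14.0 0.039 [-28.  -42.1]
ball 336.0 193.5 33.6 0.05 [ -2.6 134.8]
ball 336.0 193.5 33.6 0.039 [ -1.3 134.5]
```

Push (first 60 mm, then slower).

Request:
{"fn": "apply_moves", "kwargs": {
  "moves": [
    [[-0.006, 0, 0, 0], [-0.012, -0.0003, 0, 0], [-0.018, -0.001, 0, 0], [-0.024, -0.0017, 0, 0], [-0.03, -0.0024, 0, 0], [-0.036, -0.0032, 0, 0], [-0.042, -0.004, 0, 0], [-0.048, -0.0048, 0, 0], [-0.054, -0.0056, 0, 0], [-0.06, -0.0064, 0, 0]]
  ]
}}

```text
t: 22.6
position: [0.5743, -0.0973, 0.0632]
ee_rot: [-0.0, 0.056, 0.998, 0.0]
wrist_force: [-0.6, -0.4, -0.4]
finger_gap: 0.0251
finger_force: 0.0
```

Request:
{"fn": "apply_moves", "kwargs": {
  "moves": [
    [[-0.004, -0.0006, 0, 0], [-0.008, -0.001, 0, 0], [-0.012, -0.0015, 0, 0], [-0.015, -0.002, 0, 0], [-0.018, -0.002, 0, 0], [-0.02, -0.002, 0, 0], [-0.022, -0.002, 0, 0], [-0.024, -0.002, 0, 0], [-0.025, -0.002, 0, 0], [-0.025, -0.002, 0, 0]]
  ]
}}

```text
t: 23.6
position: [0.5985, -0.1019, 0.0632]
ee_rot: [-0.0, 0.056, 0.998, 0.0]
wrist_force: [-0.3, 0.4, -0.2]
finger_gap: 0.0251
finger_force: 0.0
```

```bash
python3 - <<'E'
from h import *
print(pos_t()); balls(cam("top"))
c=cam("side"); cv2.imwrite("pics/k8.png",cv2.resize(c["image"][100:220,270:420],None,fx=3,fy=3)[:,:,::-1])
E
```

```text
(np.float64(0.013999639324651732), np.float64(0.031057854637439545))
ball 347.6 212.3 9.4 0.05 [-44.7 102.6]
ball 347.6 212.3 9.4 0.039 [-43.9 102. ]
ball 336.0 193.5 33.6 0.05 [ -2.6 134.8]
ball 336.0 193.5 33.6 0.039 [ -1.3 134.5]
ball 372.5 154.0 11.2 0.05 [102.4  56.6]
ball 372.5 154.0 11.2 0.039 [104.8  55.5]
```

View pics/k8.png

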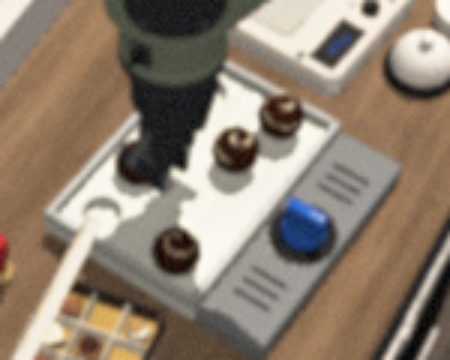

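Request:
{"fn": "apply_moves", "kwargs": {
  "moves": [
    [[0.01, 0, 0, 0], [0.025, 0, 0, 0], [0.025, 0, -0.03, 0], [0.025, 0, -0.06, 0], [0.04, -0.02, -0.09, 0], [0.06, -0.04, -0.09, 0], [0.084, -0.061, -0.09, 0], [0.084, -0.061, -0.09, 0], [0.084, -0.061, -0.09, 0]]
  ]
}}

```text
t: 24.6
position: [0.5081, -0.1535, 0.1535]
ee_rot: [0.0, 0.056, 0.998, -0.0]
wrist_force: [0.4, 0.8, -1.3]
finger_gap: 0.025
finger_force: 0.0
```

```bash
python3 - <<'E'
from h import *
print(pos_t());gt(-.070,-.030,.064); balls(cam("top"))
E
```

```text
(np.float64(-0.07005437686959852), np.float64(-0.0303618080788218))
shift [-0.      0.0004  0.0895] turn -0.0 yaw 173.6
ball 347.5 212.8 9.1 0.05 [-45.9 102.8]
ball 347.5 212.8 9.1 0.039 [-45.1 102.2]
ball 401.5 209.0 8.7 0.05 [-23.4 -25.1]
ball 401.5 209.0 8.7 0.039 [-22.3 -27. ]
ball 379.5 177.1 9.1 0.05 [48.  34.5]
ball 379.5 177.1 9.1 0.039 [49.8 33.2]
ball 336.0 193.0 33.1 0.05 [ -1.4 134.9]
ball 336.0 193.0 33.1 0.039 [-1.000e-01  1.346e+02]
```

Request:
{"fn": "apply_moves", "kwargs": {
  "moves": [
    [[0, 0, 0.03, 0], [0, 0, 0.06, 0], [0, 0, 0.08, 0], [0, 0, 0.0895, 0], [0, 0, 0.0895, 0], [0, 0, 0.0895, 0]]
  ]
}}

```text
t: 25.25
position: [0.5087, -0.1529, 0.0645]
ee_rot: [0.0, 0.056, 0.998, 0.0]
wrist_force: [0.8, -1.2, -0.2]
finger_gap: 0.0251
finger_force: 0.0
```

Request:
{"fn": "apply_moves", "kwargs": {
  "moves": [
    [[-0.006, 0, 0, 0], [-0.012, 0, 0, 0], [-0.018, 0, 0, 0], [-0.024, 0, 0, 0], [-0.03, 0, 0, 0], [-0.036, 0, 0, 0], [-0.042, -0.0005, 0, 0], [-0.048, -0.0005, 0, 0], [-0.054, -0.001, 0, 0], [-0.06, -0.001, 0, 0]]
  ]
}}

```text
t: 26.25
position: [0.5681, -0.161, 0.0637]
ee_rot: [-0.0, 0.056, 0.998, 0.0]
wrist_force: [0.0, 0.3, -0.3]
finger_gap: 0.0251
finger_force: 0.0
```

Request:
{"fn": "apply_moves", "kwargs": {
  "moves": [
    [[-0.004, 0, 0, 0], [-0.008, 0, 0, 0], [-0.012, 0, 0, 0], [-0.015, 0, 0, 0], [-0.018, 0, 0, 0], [-0.02, 0, 0, 0], [-0.022, 0, 0, 0], [-0.024, 0, 0, 0], [-0.025, 0, 0, 0], [-0.025, 0, 0, 0]]
  ]
}}

```text
t: 27.25
position: [0.5926, -0.1637, 0.0637]
ee_rot: [0.0, 0.056, 0.998, 0.0]
wrist_force: [0.4, -0.6, 0.1]
finger_gap: 0.0251
finger_force: 0.0
```

Request:
{"fn": "apply_moves", "kwargs": {
  "moves": [
    [[0.01, 0, 0, 0], [0.025, 0, 0, 0], [0.025, 0, -0.03, 0], [0.025, 0, -0.06, 0], [0.04, -0.02, -0.09, 0], [0.07, -0.04, -0.09, 0], [0.1, -0.062, -0.09, 0], [0.1, -0.062, -0.09, 0], [0.1, -0.062, -0.09, 0]]
  ]
}}

```text
t: 28.15
position: [0.486, -0.2145, 0.154]
ee_rot: [0.0, 0.056, 0.998, -0.0]
wrist_force: [0.5, 0.4, 1.0]
finger_gap: 0.0247
finger_force: 0.0
```

```bash
python3 - <<'E'
from h import *
print(pos_t());gt(-.083,-.0935,.064); balls(cam("top"))
E
```

```text
(np.float64(-0.0851301402220006), np.float64(-0.0934939526056814))
shift [-0.0021  0.      0.09  ] turn -0.0 yaw 173.5
ball 429.5 218.3 10.0 0.05 [-38.7 -93.7]
ball 429.5 218.3 10.0 0.039 [-37.8 -96.3]
ball 347.7 212.6 9.0 0.05 [-45.5 102.3]
ball 347.7 212.6 9.0 0.039 [-44.6 101.7]
ball 404.9 179.8 9.4 0.05 [ 47.9 -27.1]
ball 404.9 179.8 9.4 0.039 [ 49.7 -29. ]
ball 379.3 177.1 9.2 0.05 [47.9 34.9]
ball 379.3 177.1 9.2 0.039 [49.7 33.6]
ball 336.0 189.5 29.7 0.05 [  7.  135.8]
ball 336.0 189.5 29.7 0.039 [  8.4 135.5]
```

Request:
{"fn": "apply_moves", "kwargs": {
  "moves": [
    [[0, 0, 0.03, 0], [0, 0, 0.06, 0], [0, 0, 0.08, 0], [0, 0, 0.09, 0], [0, 0, 0.09, 0], [0, 0, 0.09, 0]]
  ]
}}

```text
t: 28.8
position: [0.4868, -0.2138, 0.0644]
ee_rot: [0.0, 0.056, 0.998, 0.0]
wrist_force: [0.1, 0.7, 0.8]
finger_gap: 0.0251
finger_force: 0.0
```

Request:
{"fn": "apply_moves", "kwargs": {
  "moves": [
    [[-0.007, 0, 0, 0], [-0.014, 0, 0, 0], [-0.021, 0, 0, 0], [-0.028, 0, 0, 0], [-0.035, 0, 0, 0], [-0.042, 0, 0, 0], [-0.049, 0, 0, 0], [-0.056, 0, 0, 0], [-0.063, 0, 0, 0], [-0.07, 0, 0, 0]]
  ]
}}

```text
t: 29.8
position: [0.5563, -0.222, 0.0637]
ee_rot: [-0.0, 0.056, 0.998, 0.0]
wrist_force: [-0.1, 0.1, -0.2]
finger_gap: 0.0249
finger_force: 0.0
```

Request:
{"fn": "apply_moves", "kwargs": {
  "moves": [
    [[-0.005, 0, 0, 0], [-0.01, 0, 0, 0], [-0.014, 0, 0, 0], [-0.018, 0, 0, 0], [-0.021, 0, 0, 0], [-0.024, 0, 0, 0], [-0.026, 0, 0, 0], [-0.028, 0, 0, 0], [-0.029, 0, 0, 0], [-0.03, 0, 0, 0]]
  ]
}}

```text
t: 30.8
position: [0.5856, -0.2253, 0.0638]
ee_rot: [-0.0, 0.056, 0.998, 0.0]
wrist_force: [-0.5, -0.1, 0.5]
finger_gap: 0.0248
finger_force: 0.0
```

Request:
{"fn": "apply_moves", "kwargs": {
  "moves": [
    [[0.01, 0, 0, 0], [0.025, 0, 0, 0], [0.025, 0, -0.03, 0], [0.025, 0, -0.06, 0], [0.04, 0.04, -0.09, 0], [0.06, 0.08, -0.09, 0], [0.08, 0.12, -0.09, 0], [0.1, 0.16, -0.09, 0], [0.105, 0.195, -0.09, 0], [0.105, 0.195, -0.09, 0]]
  ]
}}

```text
t: 31.8
position: [0.5029, -0.0151, 0.1545]
ee_rot: [0.0, 0.053, 0.999, 0.001]
wrist_force: [1.1, -0.9, -0.5]
finger_gap: 0.0247
finger_force: 0.0
```

Request:
{"fn": "apply_moves", "kwargs": {
  "moves": [
    [[0, 0, 0, 0], [0, 0, 0, 0], [0, 0, 0, 0]]
  ]
}}

```text
t: 32.1
position: [0.503, -0.0208, 0.1536]
ee_rot: [-0.0, 0.057, 0.998, -0.0]
wrist_force: [0.1, -0.7, -1.0]
finger_gap: 0.0251
finger_force: 0.0
```

```bash
python3 - <<'E'
from h import *
print(pos_t());gt(-.088,.102,.066); balls(cam("top"))
E
```

```text
(np.float64(-0.08995499878431866), np.float64(0.1008925563455742))
shift [-0.002   0.0011  0.0876] turn -0.001 yaw 173.5
ball 430.8 182.9 9.7 0.05 [ 46.8 -89.6]
ball 430.8 182.9 9.7 0.039 [ 48.6 -92.2]
ball 404.9 179.8 9.4 0.05 [ 47.9 -27.1]
ball 404.9 179.8 9.4 0.039 [ 49.7 -29. ]
ball 379.2 177.0 9.3 0.05 [48.  35.2]
ball 379.2 177.0 9.3 0.039 [49.8 33.9]
ball 336.0 183.0 23.2 0.05 [ 22.7 137.4]
ball 336.0 183.0 23.2 0.039 [ 24.3 137.1]
```

Request:
{"fn": "apply_moves", "kwargs": {
  "moves": [
    [[0, 0.001, 0.03, 0], [0, 0.001, 0.06, 0], [0, 0.001, 0.08, 0], [0, 0.001, 0.0876, 0], [0, 0.001, 0.0876, 0], [0, 0.001, 0.0876, 0]]
  ]
}}

```text
t: 32.75
position: [0.5035, -0.0189, 0.067]
ee_rot: [0.0, 0.056, 0.998, 0.0]
wrist_force: [0.5, 0.4, 0.6]
finger_gap: 0.0252
finger_force: 0.0
```

Request:
{"fn": "apply_moves", "kwargs": {
  "moves": [
    [[-0.007, 0, 0, 0], [-0.014, 0, 0, 0], [-0.021, -0.0007, 0, 0], [-0.028, -0.0014, 0, 0], [-0.035, -0.002, 0, 0], [-0.042, -0.003, 0, 0], [-0.049, -0.0037, 0, 0], [-0.056, -0.0045, 0, 0], [-0.063, -0.0053, 0, 0], [-0.07, -0.006, 0, 0]]
  ]
}}

```text
t: 33.75
position: [0.5726, -0.0327, 0.0662]
ee_rot: [-0.0, 0.056, 0.998, 0.0]
wrist_force: [-0.5, -0.4, 0.1]
finger_gap: 0.025
finger_force: 0.0
```

Request:
{"fn": "apply_moves", "kwargs": {
  "moves": [
    [[-0.006, -0.0006, 0, 0], [-0.012, -0.001, 0, 0], [-0.017, -0.0016, 0, 0], [-0.021, -0.002, 0, 0], [-0.024, -0.0025, 0, 0], [-0.027, -0.003, 0, 0], [-0.03, -0.003, 0, 0], [-0.032, -0.003, 0, 0], [-0.034, -0.003, 0, 0], [-0.034, -0.003, 0, 0]]
  ]
}}

```text
t: 34.75
position: [0.6056, -0.0393, 0.0662]
ee_rot: [0.0, 0.056, 0.998, 0.0]
wrist_force: [0.1, 0.3, -0.4]
finger_gap: 0.0249
finger_force: 0.0
```

Request:
{"fn": "apply_moves", "kwargs": {
  "moves": [
    [[0.01, 0, 0, 0], [0.025, 0, 0, 0], [0.025, 0, -0.03, 0], [0.025, 0, -0.06, 0], [0.05, -0.03, -0.09, 0], [0.08, -0.06, -0.09, 0], [0.12, -0.09, -0.09, 0], [0.142, -0.093, -0.09, 0], [0.142, -0.093, -0.09, 0], [0.142, -0.093, -0.09, 0]]
  ],
  "fingers": 0.05
}}

```text
t: 35.75
position: [0.4543, -0.1159, 0.1564]
ee_rot: [0.0, 0.056, 0.998, -0.0]
wrist_force: [0.9, -0.1, 0.2]
finger_gap: 0.0499
finger_force: 0.0
```

```bash
python3 - <<'E'
from h import *
print(pos_t());gt(-.128,.0,.067); c=cam("top"); balls(c)
s=cam("side")
a=cv2.resize(c["image"][150:270,160:460],None,fx=2.5,fy=2.5);b=cv2.resize(s["image"][90:200,260:410],None,fx=2.5,fy=2.5)
o=np.zeros((600,750,3),np.uint8);o[:300]=a;o[300:575,:375]=b; cv2.imwrite("pics/k9.png",o[:,:,::-1])
E
```

```text
(np.float64(-0.12771370891454079), np.float64(0.0009545817300761258))
shift [ 0.0003 -0.001   0.0894] turn 0.001 yaw 173.6
ball 430.9 183.2 9.7 0.05 [ 46.1 -89.9]
ball 430.9 183.2 9.7 0.039 [ 47.9 -92.5]
ball 405.0 179.5 9.2 0.05 [ 48.6 -27.2]
ball 405.0 179.5 9.2 0.039 [ 50.4 -29.2]
ball 379.6 177.1 9.0 0.05 [47.9 34.3]
ball 379.6 177.1 9.0 0.039 [49.7 33. ]
ball 354.5 175.0 9.2 0.05 [46.7 95. ]
ball 354.5 175.0 9.2 0.039 [48.5 94.3]
ball 336.0 190.0 30.1 0.05 [  5.8 135.7]
ball 336.0 190.0 30.1 0.039 [  7.2 135.4]
```

View pics/k9.png

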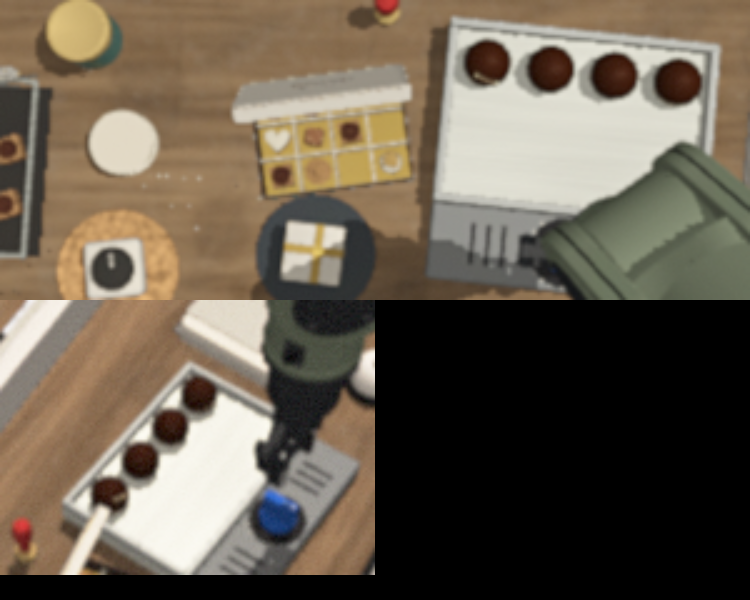

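Request:
{"fn": "apply_moves", "kwargs": {
  "moves": [
    [[0.001, -0.001, 0.03, 0], [0.001, -0.001, 0.06, 0], [0.001, -0.001, 0.08, 0], [0.001, -0.001, 0.0894, 0], [0.001, -0.001, 0.0894, 0], [0.001, -0.001, 0.0894, 0]]
  ]
}}

```text
t: 36.45
position: [0.4533, -0.1166, 0.0674]
ee_rot: [0.0, 0.056, 0.998, -0.0]
wrist_force: [-0.4, -0.4, 0.2]
finger_gap: 0.0501
finger_force: 0.0
```

Request:
{"fn": "apply_moves", "kwargs": {
  "moves": [
    [[0, 0, 0, 0], [0, 0, 0, 0], [0, 0, 0, 0], [0, 0, 0, 0], [0, 0, 0, 0], [0, 0, 0, 0]]
  ],
  "fingers": 0.008,
  "squeeze": 30
}}

```text
t: 37.05
position: [0.4533, -0.1155, 0.0675]
ee_rot: [0.001, 0.055, 0.998, 0.001]
wrist_force: [-1.9, 9.0, 10.7]
finger_gap: 0.0136
finger_force: 31.8
```

Request:
{"fn": "apply_moves", "kwargs": {
  "moves": [
    [[0, 0, 0, 0.1], [0, 0, 0, 0.22], [0, 0, 0, 0.34], [0, 0, 0, 0.46], [0, 0, 0, 0.58], [0, 0, 0, 0.7], [0, 0, 0, 0.82], [0, 0, 0, 0.94], [0, 0, 0, 1.06], [0, 0, 0, 1.18]]
  ]
}}

```text
t: 38.05
position: [0.4555, -0.113, 0.0675]
ee_rot: [0.001, 0.602, 0.798, 0.004]
wrist_force: [8.6, 27.9, 7.7]
finger_gap: 0.0136
finger_force: 31.2
```

Request:
{"fn": "apply_moves", "kwargs": {
  "moves": [
    [[0, 0, 0, 0.12], [0, 0, 0, 0.24], [0, 0, 0, 0.36], [0, 0, 0, 0.48], [0, 0, 0, 0.6], [0, 0, 0, 0.72], [0, 0, 0, 0.84], [0, 0, 0, 0.96], [0, 0, 0, 1.06], [0, 0, 0, 1.1]]
  ]
}}

```text
t: 39.05
position: [0.4583, -0.1139, 0.0677]
ee_rot: [0.001, 0.93, 0.366, 0.006]
wrist_force: [27.3, 20.5, -3.5]
finger_gap: 0.0134
finger_force: 29.7
```

```bash
python3 - <<'E'
from h import *
s=sensors.state();print(s["torque"],s["joint_positions"].round(2));gt(-.128,.0,.067)
E
```

```text
[ 4.6095154  -5.76717955  0.10353403] [ 0.19  0.9  -0.02  2.03  0.04  0.2  -0.68]
shift [-0.0052 -0.0009  0.0006] turn -2.279 yaw 43.0
```

Request:
{"fn": "apply_moves", "kwargs": {
  "moves": [
    [[0.002, 0, 0, 0], [0.003, 0, 0, 0.06], [0.003, 0, 0, 0.12], [0.003, 0, 0, 0.18], [0.003, 0, 0, 0.23], [0.003, 0, 0, 0.23], [0.003, 0, 0, 0.23]]
  ]
}}

```text
t: 39.75
position: [0.4581, -0.1144, 0.0677]
ee_rot: [0.001, 0.966, 0.258, 0.003]
wrist_force: [12.9, 2.3, 7.1]
finger_gap: 0.0137
finger_force: 78.5
```

```bash
python3 - <<'E'
from h import *
s=sensors.state();print(s["torque"],s["wrist_force"]);gt(-.128,.0,.067)
E
```

```text
[ 0.24762764 -2.76997054  1.07482974] [12.89078025  2.2575449   7.11287212]
shift [-0.0048  0.      0.0007] turn -2.507 yaw 29.9
```

At the stop (2.5 rad turned, end torque +1.1 N m). Release, rise, retreat and check.

Request:
{"fn": "apply_moves", "kwargs": {
  "moves": [
    [[0, 0, 0, -0.02], [0, 0, 0, -0.02], [0, 0, 0, -0.02], [0, 0, 0, -0.02], [0, 0, 0, -0.02]]
  ],
  "fingers": 0.05
}}

```text
t: 40.25
position: [0.4549, -0.1148, 0.0667]
ee_rot: [-0.0, 0.964, 0.266, -0.0]
wrist_force: [-0.5, -0.3, -0.4]
finger_gap: 0.0501
finger_force: 0.0
```

Request:
{"fn": "apply_moves", "kwargs": {
  "moves": [
    [[0, 0, -0.02, 0], [0, 0, -0.05, 0], [0, 0, -0.09, 0], [0, 0, -0.13, 0], [-0.02, 0.02, -0.16, 0], [-0.05, 0.04, -0.18, 0], [-0.09, 0.06, -0.18, 0], [-0.09, 0.06, -0.18, 0], [-0.09, 0.06, -0.18, 0]]
  ]
}}

```text
t: 41.15
position: [0.4083, -0.2128, 0.2468]
ee_rot: [-0.0, 0.964, 0.266, -0.0]
wrist_force: [0.1, 0.4, -1.0]
finger_gap: 0.0501
finger_force: 0.0
```

```bash
python3 - <<'E'
from h import *
c=cam("top"); balls(c)
cv2.imwrite("pics/k10.png",cv2.resize(c["image"][140:300,160:460],None,fx=2.6,fy=2.6)[:,:,::-1])
E
```

```text
ball 430.5 182.5 9.8 0.05 [ 47.7 -88.9]
ball 430.5 182.5 9.8 0.039 [ 49.5 -91.4]
ball 405.1 180.0 9.3 0.05 [ 47.4 -27.6]
ball 405.1 180.0 9.3 0.039 [ 49.2 -29.5]
ball 379.8 177.2 8.9 0.05 [47.7 33.8]
ball 379.8 177.2 8.9 0.039 [49.5 32.5]
ball 354.3 174.9 9.2 0.05 [47.  95.5]
ball 354.3 174.9 9.2 0.039 [48.8 94.8]
ball 336.0 190.0 30.1 0.05 [  5.8 135.7]
ball 336.0 190.0 30.1 0.039 [  7.2 135.4]
```

View pics/k10.png

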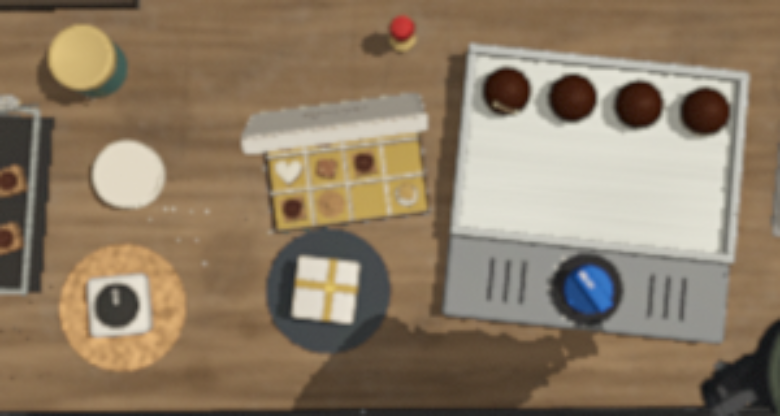

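```bash
python3 -c "
from h import *
print(arm.sign_off())"
```

```text
the job is handed in; nothing more can be done
None
```

The job is handed in, and the final pictures show everything in place: timer on the cork mat, gift box on the slate mat, all four balls seated in their own pockets, and the knob turned anticlockwise to its stop first and clockwise to its other stop last; the judge's result was not shown.

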